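Fill the spectacle tray so that each column holds two alike

ROBOT

A 6-joint arm with a two-finger parallel gripper is mounted at the origin on the work surface. World frame = base frame: x ahead of the robot, y to its left, z up, the work surface at z = 0. Lengths are in mm, angles in rad, forces in N, time in s.
With the tool pointing down it reaches from about 250 to 775 mm from the base axis. Payload 4 kg.
Tool frame: the origin (TCP) lies midway between the tips of the shut fingers; the grasp point (between the pads) lies 19 mm behind it; z points along the fingers, y is the line along which they close (so a half turn about z gives the same grasp; the last joint's range is limited). The gripper opens to 94 mm and grips with 3 to 60 N. Pads are 16 mm wide; open, the fingers measure 119 mm over their backs; the gripper's body (75 mm by 177 mm) begins 78 mm behind the grasp point.
Start: joints at [1.047, 0.087, 1.371, -0, 1.684, -0.103], TCP at [224.683, 502.037, 171.706] pointing down, gripper open.
Joint ranges: [-3.1, 3.1], [-0.76, 2.03], [0.27, 2.55], [-1.08, 4.22], [0.17, 2.65], [-2.57, 2.57]. Speed limits (rad/s): [2.79, 2.79, 3.14, 3.14, 3.14, 3.14].

INTERFACE

Orientations are given as a unit quaternion [w, x, y, z].
In Python, from rig import telemetry, vision, hand_in gives the robot as it stands. The module is installed in compiled form; this text tells all that it offers.
- The arm moves only by the tool carry_out, never from a script. Its arguments are lists of equal length, an entry for each row: "offset": the shift along the world's x, y, z in m, a list of three; "turn": the turn about the world's z in degrees. A call has 1 to 8 rows; each row is the pose to reach, as a shift and turn from the pose commanded when the call began; what a row does not reach only later rows make up. A row lasts 1/12 s, in which the tool goes at most 41.7 mm and 7.16 degrees, less where a joint would pass 70% of its speed; a pose out of reach is approached as far as the arm can. A call with a gripper value outside its range is refused whole. "claw" is the opening, from -1 (shut) to 1 (fully open), set as the call begins (left out, the last holds). The fingers move at their own pace and stop on an object; "squeeze" is the grip in N (left out, the last holds). Time passes only in rows, so rows that repeat a pose let the fingers close. It gives the time, the measured TCP pose, the force, the opening and the grip force at its end, in the units of the state.
- telemetry.get_state(): the state, without advancing time (a new reading comes with each control period).
- vision.snapshot(name): name is "side" or "top"; returns a dict with "image" (384x512x3 uint8, red, green, blue), "vertical_fov" (degrees; the focal length in pixels is half the picture's height over the tangent of half this angle, whatever the lens; pixels are square), "cx", "cy" (the principal point, pixels), "camera_from_world" (4x4, takes a point from world to camera coordinates). Camera axes: x right, y up, looking along -z (the intrinsics and any distortion apply to the point x, -y, -z); pixel columns grow to the right and rows downward; lengths in mm; the calibration is good to about 2 mm. A picture is of the moment at which its call begins. There is no depth.
- hand_in(): hands the job in; it is judged then, once.
The state is a dict: "time": time; "joints": joint angles; "joint_vel": joint speeds; "effort": joint torques, N m; "eef_pos": TCP position; "eef_rot": TCP orientation; "contact_force": force on the tool from outside, world axes, zero at the start; "moment": the same for the moment, N m; "finger_gap": finger opening in mm; "finger_force": force on a finger pad.
Only numpy, scipy, OpenCV 4.12 (cv2) and the standard library are available. Lean on these libraries where they do the work, as an engineer would, in place of code of your own. Each camera call takes 0.05 s, during which the arm holds its last target. There are 200 camera calls.

TASK

The red tray has three columns of two pockets, and each column already holds one folded pair of spectacles. Take the three folded pairs from the yellow mat and lay each in the empty pocket of the column that holds the pair of the same shape (straight in front of it or behind it), lenses up, square in its pocket and with the brow edge to the same side as its twin's; set them down, do not drop them. Leave the pairs already in the tray, the pliers, the screwdriver and the screw cup where they are.

Things in the scene. Friction and masses are not known exactly. Their poses are not given: they have to be found in the camera images.
- tray: fixed red carton tray with white foam floor (12 mm up), 348 x 268 mm, edge 24 mm high, left or right of the yellow mat. Origin: centre of underside; x along the columns, away from the robot, y left (yaw within 0.1 rad). Foam ribs 6 mm wide, tops 21 mm up, make 3 columns of 2 pockets, centres x = +-83 mm, y = -84, 0, +84 mm. In each column one pocket holds a pair, the other is empty.
- round_loose: folded dark wire spectacles on the 4 mm mat, lenses up: round lenses (46 mm); 129 mm wide (y), 52 mm to the brow (x), 26 mm high, 30 g, rigid. Origin: underside, below the bridge; +x to the brow (hinge side; nose pads at -x), away from the robot within 0.4 rad. Rims 22-26 mm up; pinch along x at the bridge: 22 mm pads meet 22 to 28 mm.
- round_laid: twin of round_loose, same shape, size and axes, already lying in a pocket of the tray, lenses up, brow (+x) to the robot's left (along the tray's +y), so its y runs along the column. Stays where it is.
- narrow_loose: folded dark wire spectacles on the 4 mm mat, lenses up: low wide rectangular lenses (50 x 27 mm); 130 mm wide (y), 34 mm to the brow (x), 26 mm high, 30 g, rigid. Origin: underside, below the bridge; +x to the brow (hinge side; nose pads at -x), away from the robot within 0.4 rad. Rims 22-26 mm up; pinch along x at the bridge: 22 mm pads meet 34 mm.
- narrow_laid: twin of narrow_loose, same shape, size and axes, already lying in a pocket of the tray, lenses up, brow (+x) to the robot's left (along the tray's +y), so its y runs along the column. Stays where it is.
- large_loose: folded dark wire spectacles on the 4 mm mat, lenses up: large squarish lenses (51 x 43 mm), second bar at the brow; 134 mm wide (y), 50 mm to the brow (x), 26 mm high, 30 g, rigid. Origin: underside, below the bridge; +x to the brow (hinge side; nose pads at -x), away from the robot within 0.4 rad. Rims 22-26 mm up; pinch along x at the bridge: 22 mm pads meet 50 mm.
- large_laid: twin of large_loose, same shape, size and axes, already lying in a pocket of the tray, lenses up, brow (+x) to the robot's left (along the tray's +y), so its y runs along the column. Stays where it is.
- pliers: bystander: small pliers with red grips, 145 mm long, 47 mm wide, 13 mm high, lying across the far end of the mat; origin under its middle
- screwdriver: bystander: slim aluminium screwdriver, 125 mm long, 12 mm thick, on the table beyond the tray; origin under its middle
- screw_cup: bystander: small round aluminium cup of screws, 54 mm wide, 22 mm high, on the table beyond the tray; origin under its middle
Things that resemble listed ones, but are neither listed nor needed, are in the scene too. What is shaped like the large_laid but purple is not meant. What is shaped like the narrow_laid but turquoise is not meant.

How it is judged:
By the outcome, as a careful person would: the job done as asked, in the order asked, and still so for the second after the job is handed in, with the robot touching nothing.
It also fails if it takes over 90 s, if anything falls off the work surface, if the arm or the gripper's body presses on something with over 40 N, if the wrist force passes 120 N, or if a joint passes its speed limit or range.

## Working session

There is one attempt and no reset: what is moved stays moved. The work goes in short steps, Python scripts to look and compute and a tool call to move; the robot and the scene stay as the last step left them, time stands still between calls to the robot, and variables do not carry over. Pictures are saved under pics/ and viewed, at most 14 in all, crops included, and the job is handed in when it is done.

Besides the shell and the picture viewer there is one more tool, called after "Call:" in YAML: its name, and indented under it one key for each argument. carry_out: Moves the arm, as the interface text tells. Its arguments: {"type":"object","properties":{"offset":{"type":"array","items":{"type":"array","items":{"type":"number"}}},"turn":{"type":"array","items":{"type":"number"}},"claw":{"type":"number"},"squeeze":{"type":"number"}},"required":["offset","turn"]}

```bash
mkdir -p pics
cat > h.py <<'E'
import numpy as np, cv2
from rig import telemetry, vision, hand_in
def snap(n):
    d=vision.snapshot(n); H=d["image"].shape[0]
    d["f"]=H/2/np.tan(np.radians(d["vertical_fov"])/2); d["T"]=np.array(d["camera_from_world"]); return d
def ray(d,u,v):
    T=d["T"];R=T[:3,:3];c=-R.T@T[:3,3]
    r=R.T@np.array([(u-d["cx"])/d["f"],-(v-d["cy"])/d["f"],-1]);return c,r
def atz(d,u,v,z):
    c,r=ray(d,u,v);return c+r*(z-c[2])/r[2]
def proj(d,P):
    p=np.atleast_2d(P)@d["T"][:3,:3].T+d["T"][:3,3]
    return np.c_[d["cx"]+d["f"]*p[:,0]/-p[:,2], d["cy"]-d["f"]*p[:,1]/-p[:,2]]
def save(n,im,s=1):
    cv2.imwrite("pics/"+n,cv2.resize(cv2.cvtColor(im,cv2.COLOR_RGB2BGR),None,fx=s,fy=s,interpolation=cv2.INTER_CUBIC))
E
python3 - <<'E'
from h import *
np.set_printoptions(precision=4,suppress=True)
import pickle
for n in("top","side"):
    d=snap(n);save(n+"0.png",d["image"],1.5);pickle.dump(d,open(n+"0.pkl","wb"))
    print(n,d["f"],d["cx"],d["cy"],{k:v for k,v in d.items() if k not in("image","T")});
print(telemetry.get_state())
E
```

```text
top 395.2112323504283 256.63690329472576 191.3687922306585 {'vertical_fov': 51.82246040285865, 'cx': 256.63690329472576, 'cy': 191.3687922306585, 'camera_from_world': array([[    0.1351,    -0.9908,     0.0041,  -167.8394],
       [    0.9651,     0.1325,     0.2258,  -519.5445],
       [   -0.2242,    -0.0265,     0.9742, -1002.4152],
       [    0.    ,     0.    ,     0.    ,     1.    ]]), 'f': np.float64(395.2112323504283)}
side 475.90006784989646 253.75259554384286 198.63200814341982 {'vertical_fov': 43.942834301461204, 'cx': 253.75259554384286, 'cy': 198.63200814341982, 'camera_from_world': array([[    0.7419,    -0.6705,    -0.006 ,  -486.4069],
       [    0.3754,     0.4079,     0.8323,  -207.6765],
       [   -0.5556,    -0.6197,     0.5543, -1362.0326],
       [    0.    ,     0.    ,     0.    ,     1.    ]]), 'f': np.float64(475.90006784989646)}
{'time': 0.1, 'joints': array([ 1.0469,  0.0879,  1.3721, -0.    ,  1.6836, -0.1031]), 'joint_vel': array([-0.0009, -0.0003, -0.0034, -0.0003,  0.0021,  0.0006]), 'effort': array([  0.0023, -34.125 , -30.3302,   0.072 ,   0.0304,  -0.0001]), 'eef_pos': array([224.4025, 501.5346, 170.6405]), 'eef_rot': array([-0.0003,  0.2088,  0.978 , -0.0009]), 'contact_force': array([-0.0532,  0.1546, -0.5314]), 'moment': array([-0.0209, -0.0111,  0.0442]), 'finger_force': 0.0, 'finger_gap': 94.01256522297915}
```

View pics/top0.png

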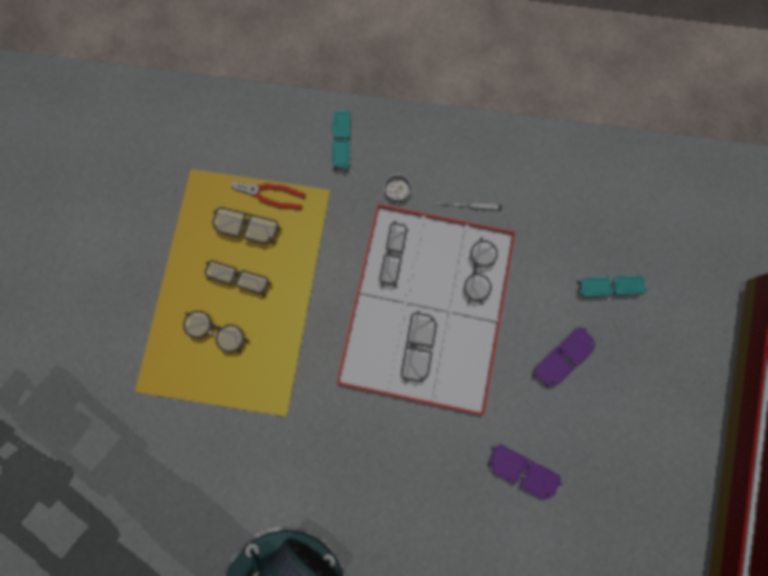

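View pics/side0.png

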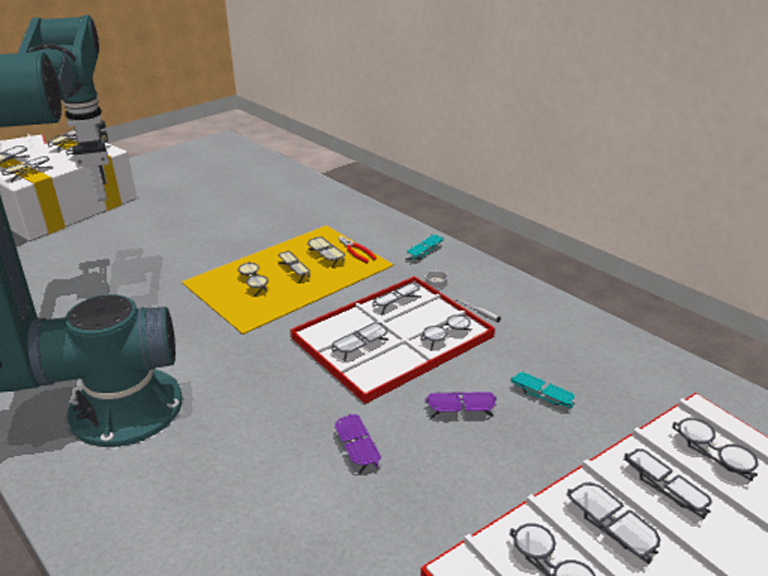

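Top view (in ×1.5 pixels): the loose pairs lie on the mat, large at (247,226), narrow at (237,279) and round at (214,331).
- **Laid twins:** narrow is left-far at (394,254), large is middle-near at (419,347), and round is right-far at (481,270).
- **Empty pockets:** left-near, middle-far and right-near.
- **Could be mistaken for the targets:** the turquoise pairs at (341,140) and (612,287), the purple pairs at (565,357) and (525,472), and the laid twins. Only the three dark pairs on the yellow mat are meant.

Next I'll check this choice in a close crop.

Run:
```python
from h import *
import pickle
t=pickle.load(open("top0.pkl","rb"))["image"];s=pickle.load(open("side0.pkl","rb"))["image"]
def r(im,w,h): return cv2.resize(im,(w,h),interpolation=cv2.INTER_CUBIC)
a=t[130:240,115:195]; b=s[150:200,150:250]; c=s[180:270,190:335]
out=np.zeros((600,800,3),np.uint8)
out[:550,:400]=r(a,400,550); out[:200,400:]=r(b,400,200); out[205:453,400:]=r(c,400,248)
save("crop1.png",out)
```

```text
(no output)
```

View pics/crop1.png

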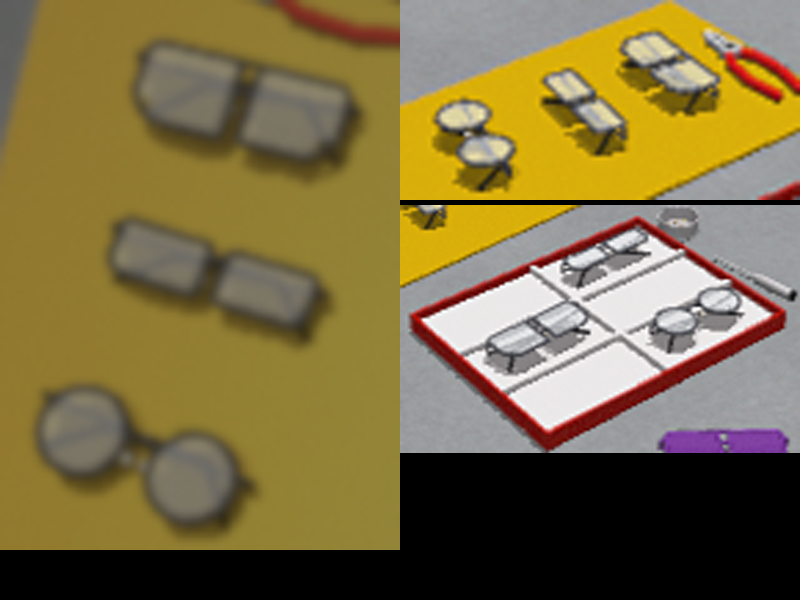

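The crop shows round, narrow and large pairs on the mat, with brow and hinges away from the robot and the nose pads toward it. The choice is confirmed. Next I'll triangulate the lenses and the tray.

```bash
cat >> h.py <<'E'
def tri(a,ua,b,ub):
    ca,ra=ray(a,*ua);cb,rb=ray(b,*ub)
    s=np.linalg.lstsq(np.c_[ra,-rb],cb-ca,rcond=None)[0]
    p,q=ca+s[0]*ra,cb+s[1]*rb;return (p+q)/2,np.linalg.norm(p-q)
def lenses(d,lo,hi,box,amin):
    hsv=cv2.cvtColor(d["image"],cv2.COLOR_RGB2HSV)
    m=cv2.inRange(hsv,lo,hi);x0,y0,x1,y1=box
    k=np.zeros_like(m);k[y0:y1,x0:x1]=m[y0:y1,x0:x1]
    n,l,st,ce=cv2.connectedComponentsWithStats(k,connectivity=4)
    return [(st[i,4],ce[i].round(2)) for i in range(1,n) if st[i,4]>=amin]
def redquad(d,box):
    hsv=cv2.cvtColor(d["image"],cv2.COLOR_RGB2HSV)
    m=cv2.inRange(hsv,(0,120,40),(8,255,255))|cv2.inRange(hsv,(172,120,40),(180,255,255));x0,y0,x1,y1=box
    k=np.zeros_like(m);k[y0:y1,x0:x1]=m[y0:y1,x0:x1]
    return np.argwhere(k)[:,::-1]
E
python3 - <<'E'
from h import *
import pickle
np.set_printoptions(precision=1,suppress=True)
t=pickle.load(open("top0.pkl","rb"));s=pickle.load(open("side0.pkl","rb"))
for d,b in((t,(115,130,195,240)),(s,(150,150,262,200))):
    hsv=cv2.cvtColor(d["image"],cv2.COLOR_RGB2HSV)
    print(lenses(d,(0,0,70),(180,135,255),b,8))
for d,b in((t,(222,130,350,282)),(s,(190,180,335,270))):
    q=redquad(d,b);h=cv2.convexHull(q.astype(np.int32));ap=cv2.approxPolyDP(h,4,True)
    print(len(q),ap[:,0].tolist())
    if d is t: print([atz(d,*p,24) for p in ap[:,0]])
# sample values
h=cv2.cvtColor(t["image"],cv2.COLOR_RGB2HSV);print(h[216,131],h[216,140],h[230,140], h[231,280],h[240,250],h[168,320],h[170,300])
E
```

```text
[(np.int32(145), array([117.3, 140.8])), (np.int32(699), array([162.7, 149.8])), (np.int32(484), array([157.1, 184.3])), (np.int32(581), array([141.8, 220.4]))]
[(np.int32(903), array([172.2, 158.3])), (np.int32(618), array([245.6, 158.3])), (np.int32(203), array([216.8, 165.6])), (np.int32(154), array([195.9, 175.2])), (np.int32(186), array([168.3, 183. ])), (np.int32(455), array([242.8, 190.9])), (np.int32(44), array([256.6, 197.5]))]
26 [[342, 155], [321, 275], [225, 254], [252, 137]]
[array([ 683.9, -321.1,   24. ]), array([ 343.3, -294.8,   24. ]), array([363.4, -34.1,  24. ]), array([702.7, -60.1,  24. ])]
1373 [[329, 218], [327, 225], [245, 268], [194, 224], [198, 217], [275, 184]]
[ 21  29 113] [21 40 63] [ 24 169 146] [ 0  3 93] [135   3 149] [135   4 115] [135   3 149]
```

```bash
cat >> h.py <<'E'
def rect(d,z,x0,x1,y0,y1,s=2):
    # image: rows = x decreasing from x1, cols = y decreasing from y1, s px/mm
    X,Y=np.meshgrid(np.arange(x1,x0,-1/s),np.arange(y1,y0,-1/s),indexing="ij")
    uv=proj(d,np.c_[X.ravel(),Y.ravel(),np.full(X.size,z)]).reshape(X.shape+(2,)).astype(np.float32)
    return cv2.remap(d["image"],uv[...,0],uv[...,1],cv2.INTER_CUBIC)
E
python3 - <<'E'
from h import *
import pickle
np.set_printoptions(precision=1,suppress=True)
t=pickle.load(open("top0.pkl","rb"));s=pickle.load(open("side0.pkl","rb"))
for d,b,vm,sm in((t,(115,125,195,240),85,100),(s,(150,150,270,205),150,140)):
    print(lenses(d,(0,0,vm),(180,sm,255),b,12))
# tray corners
c=np.array([523.3,-177.5]);yw=-.077;R=np.array([[np.cos(yw),-np.sin(yw)],[np.sin(yw),np.cos(yw)]])
for z in(0,24):
    P=np.array([[*(c+R@np.array([a*174,b*134])),z] for a,b in((1,-1),(-1,-1),(-1,1),(1,1))])
    print(z,proj(t,P).tolist(),proj(s,P).tolist())
a=rect(t,24,330,760,-340,310,1);b=rect(s,24,330,760,-340,310,1)
save("rt.png",a,1.2);save("rs.png",b,1.2)
E
```

```text
[(np.int32(162), array([117.5, 136.5])), (np.int32(60), array([165.1, 126.4])), (np.int32(277), array([151.8, 146.8])), (np.int32(277), array([173.2, 152.1])), (np.int32(189), array([146.3, 180.6])), (np.int32(183), array([167.3, 187.2])), (np.int32(226), array([130.8, 215.4])), (np.int32(239), array([152.2, 224.8]))]
[(np.int32(902), array([172.2, 158.3])), (np.int32(1460), array([247. , 173.8])), (np.int32(64), array([212.2, 161.9])), (np.int32(66), array([221.1, 168.4])), (np.int32(43), array([191.5, 171.1])), (np.int32(59), array([165.4, 178.4])), (np.int32(42), array([199.4, 178.4])), (np.int32(59), array([171.2, 187. ])), (np.int32(17), array([267.5, 193.3])), (np.int32(59), array([256.9, 198.9])), (np.int32(36), array([243.4, 202.5])), (np.int32(17), array([265.8, 202.9]))]
0 [[341.47923773945394, 156.93755324259217], [320.4983586497915, 276.7585363749869], [224.15267682646055, 255.6414125183755], [251.32817671944295, 138.43405357690744]] [[327.94163143796595, 224.04062048876963], [241.59155790853197, 268.8853044043368], [192.4513498802174, 224.8245060556347], [274.94619808900035, 189.11216262874328]]
24 [[343.27837071017944, 154.3170481469174], [321.9615468636017, 276.62007935072756], [223.47258243883996, 255.03826356547665], [251.25349761661343, 135.4597483254329]] [[328.542607897636, 218.04499044896664], [241.42162643089065, 262.5498366972391], [191.8737508836966, 218.83898718171093], [275.0715511820062, 183.4662930570344]]
```

View pics/rt.png

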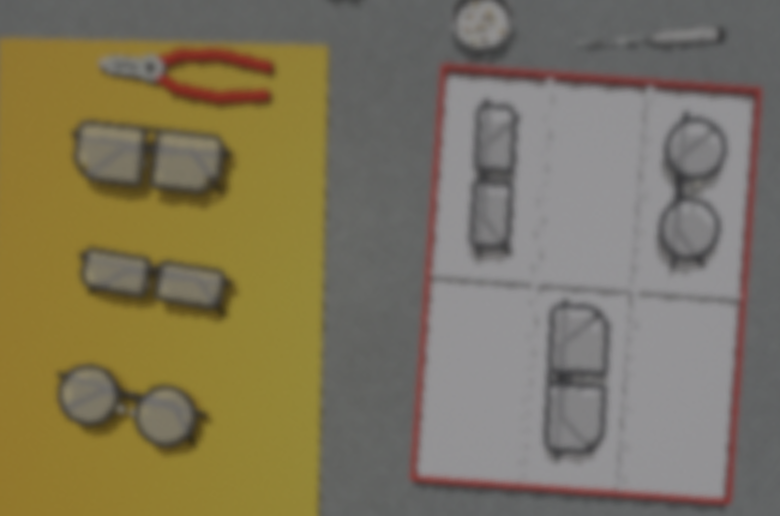

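View pics/rs.png

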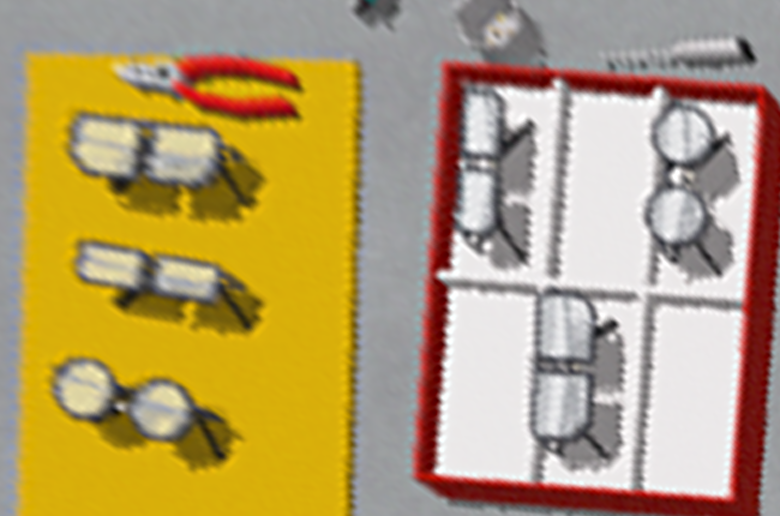

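Run:
```python
from h import *
import pickle
np.set_printoptions(precision=1,suppress=True)
t=pickle.load(open("top0.pkl","rb"));s=pickle.load(open("side0.pkl","rb"))
D={"large":([(151.8,146.8),(173.2,152.1)],[(212.2,161.9),(221.1,168.4)]),"narrow":([(146.3,180.6),(167.3,187.2)],[(191.5,171.1),(199.4,178.4)]),"round":([(130.8,215.4),(152.2,224.8)],[(165.4,178.4),(171.2,187.0)])}
for k,(a,b) in D.items():
    P=[tri(t,u,s,v) for u,v in zip(a,b)]
    d=P[0][0]-P[1][0]; m=(P[0][0]+P[1][0])/2
    q=[atz(t,*u,24) for u in a]; e=q[0]-q[1]
    print(k,m,"res",P[0][1],P[1][1],"yaw",np.arctan2(-d[0],d[1]),np.degrees(np.arctan2(-e[0],e[1])),"sep",np.hypot(*d[:2]),"atz",(q[0]+q[1])/2)
c=np.array([523.2,-178]);yw=-.076;R=np.array([[np.cos(yw),-np.sin(yw)],[np.sin(yw),np.cos(yw)]])
for n,p in (("narrow",(-83,84)),("large",(83,0)),("round",(-83,-84))): print(n,c+R@np.array(p), "twin pocket",c+R@np.array([-p[0],p[1]]))
# laid lens centres, from rectified picture (px at 1.2/mm)
inv=lambda u,v:R.T@(np.array([760-v/1.2,310-u/1.2])-c)
for n,A in (("narrow",[(497,138),(490,215)]),("large",[(579,340),(575,417)]),("round",[(695,148),(690,230)])): 
  q=[inv(*a) for a in A]; print(n,"tray frame lens ctr",q,sum(q)/2)
```

```text
large [631.  185.6  27.1] res 2.650430506019972 3.1087679071971475 yaw -0.11556136763796356 -6.589068822772523 sep 63.92835745311029 atz [630.7 187.3  24. ]
narrow [529.3 182.5  27.2] res 1.6673828353753402 2.8771273429130013 yaw -0.162212802142989 -9.849331168056905 sep 62.494214006234174 atz [529. 184.  24.]
round [424.2 204.   27.2] res 3.0457201940623793 3.4240054768113546 yaw -0.26819794299308103 -15.540158909958292 sep 65.09183061246168 atz [423.2 205.8  24. ]
narrow [446.8 -87.9] twin pocket [ 612.3 -100.5]
large [ 606.  -184.3] twin pocket [ 440.4 -171.7]
round [ 434.1 -255.5] twin pocket [ 599.6 -268.1]
narrow tray frame lens ctr [array([115.8,  82.9]), array([51.4, 83.8])] [83.6 83.3]
large tray frame lens ctr [array([-46.8,   2. ]), array([-111.1,    0.4])] [-78.9   1.2]
round tray frame lens ctr [array([120.1, -82.3]), array([ 51.6, -83.3])] [ 85.8 -82.8]
```

Call:
carry_out:
  offset:
    - [0.406,-0.315,-0.07]
    - [0.406,-0.315,-0.07]
    - [0.406,-0.315,-0.07]
    - [0.406,-0.315,-0.07]
    - [0.406,-0.315,-0.07]
    - [0.406,-0.315,-0.07]
    - [0.406,-0.315,-0.07]
    - [0.406,-0.315,-0.07]
  turn: [-72.5,-72.5,-72.5,-72.5,-72.5,-72.5,-72.5,-72.5]
  claw: 0.45
  squeeze: 10

```text
time: 0.77
eef_pos: [486.6, 297.9, 125.9]
eef_rot: [-0.0, 0.655, 0.756, -0.0]
contact_force: [-0.5, 0.8, -0.6]
finger_gap: 68.1
finger_force: 0.0
```

Call:
carry_out:
  offset:
    - [0.145,-0.1125,-0.025]
    - [0.145,-0.1125,-0.025]
    - [0.145,-0.1125,-0.025]
    - [0.145,-0.1125,-0.025]
    - [0.145,-0.1125,-0.025]
    - [0.145,-0.1125,-0.025]
    - [0.145,-0.1125,-0.025]
    - [0.145,-0.1125,-0.025]
  turn: [-15,-15,-15,-15,-15,-15,-15,-15]

```text
time: 1.43
eef_pos: [629.8, 187.7, 101.4]
eef_rot: [-0.001, 0.745, 0.667, -0.0]
contact_force: [0.3, -0.3, 0.8]
finger_gap: 67.8
finger_force: 0.0
```

```bash
cat >> h.py <<'E'
def st():
    s=telemetry.get_state();q=s["eef_rot"];a=(2*np.degrees(np.arctan2(q[2],q[1]))-90+90)%180-90
    print(s["time"],s["eef_pos"].round(1),"toolyaw",a.round(2),"gap",round(s["finger_gap"],1),"F",round(s["finger_force"],1),s["contact_force"].round(1))
E
python3 - <<'E'
from h import *
st();d=snap("side");save("s1.png",d["image"][110:220,130:290],5)
E
```

```text
1.4333 [629.8 187.7 101.4] toolyaw -6.38 gap 67.8 F 0.0 [ 0.3 -0.3  0.8]
```

View pics/s1.png

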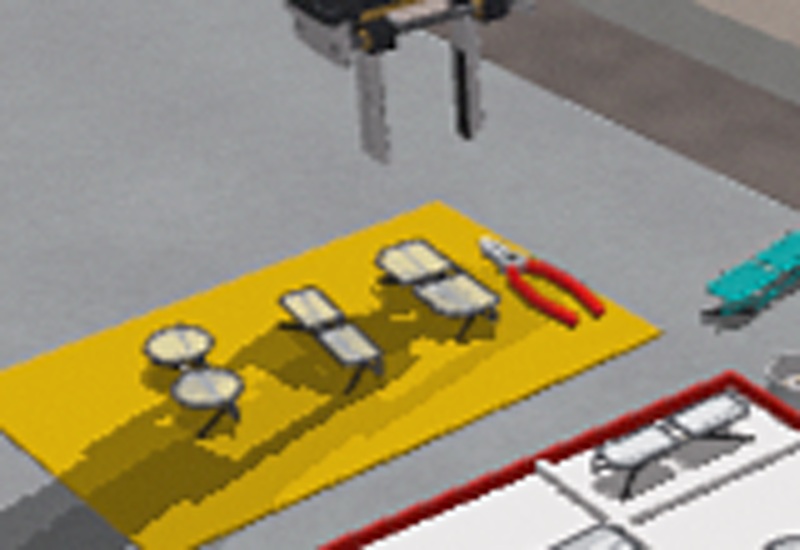

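The gripper straddles the large pair (bridge at (432,272) in the crop) and the fingers clear the pliers. Next I'll descend.

Call:
carry_out:
  offset:
    - [0.001,0,-0.02]
    - [0.001,0,-0.04]
    - [0.001,0,-0.055]
    - [0.001,0,-0.067]
    - [0.001,0,-0.076]
    - [0.001,0,-0.082]
    - [0.001,0,-0.086]
    - [0.001,0,-0.086]
  turn: [0,0,0,0,0,0,0,0]

```text
time: 2.15
eef_pos: [631.3, 187.3, 15.3]
eef_rot: [-0.0, 0.745, 0.667, -0.0]
contact_force: [0.5, -0.7, 0.6]
finger_gap: 67.6
finger_force: 0.0
```

Call:
carry_out:
  offset:
    - [0,0,0]
    - [0,0,0]
    - [0,0,0]
    - [0,0,0]
    - [0,0,0]
    - [0,0,0]
    - [0,0,0]
    - [0,0,0]
  turn: [0,0,0,0,0,0,0,0]
  claw: -0.1

```text
time: 2.82
eef_pos: [631.6, 187.0, 15.7]
eef_rot: [0.0, 0.746, 0.666, 0.0]
contact_force: [0.0, 0.0, -0.0]
finger_gap: 42.4
finger_force: 0.0
```

Run:
```python
from h import *
d=snap("side");t=snap("top")
a=cv2.resize(d["image"][130:190,180:260],(800,600),interpolation=cv2.INTER_CUBIC)
a[:,500:]=cv2.resize(t["image"][100:200,130:180],(300,600),interpolation=cv2.INTER_CUBIC)
save("s2.png",a)
```

```text
(no output)
```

View pics/s2.png

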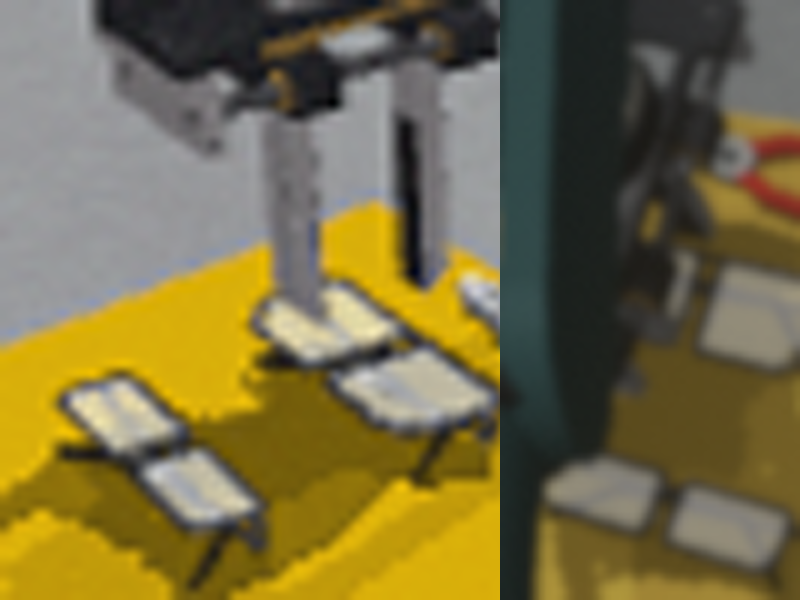

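Run:
```python
from h import *
np.set_printoptions(precision=1,suppress=True)
st();d=snap("side")
P=np.array([[631.6,187,15.7],[631.6-21,187+2.4,15.7],[631.6+21,187-2.4,15.7],[631,187,28],[606,190,28],[656,184,28]])
p=proj(d,P);print(p, (p-[180,130])*10)
c,_=ray(d,0,0);print(c)
im=d["image"].copy()
```

```text
2.9167 [631.6 187.1  15.7] toolyaw -6.41 gap 42.5 F 0.0 [ 0.5 -0.1  0.6]
[[216.3 167.6]
 [211.5 169.2]
 [221.  166. ]
 [216.  164.8]
 [210.3 166.8]
 [221.6 162.9]] [[362.8 375.8]
 [315.5 392.2]
 [409.6 359.5]
 [359.9 348.3]
 [303.1 367.6]
 [416.  329.2]]
[ -318.  -1085.4   925. ]
```

The visible fingertips sit about 30 mm higher than the reported TCP implies, so they closed above the rims. I'll check how tip height depends on the opening, up in the air.

Call:
carry_out:
  offset:
    - [0,0,0.03]
    - [0,0,0.06]
    - [0,0,0.085]
    - [0,0,0.085]
    - [0,0,0.085]
    - [0,0,0.085]
    - [0,0,0.085]
    - [0,0,0.085]
  turn: [0,0,0,0,0,0,0,0]

```text
time: 3.63
eef_pos: [630.3, 186.8, 98.2]
eef_rot: [-0.001, 0.746, 0.666, -0.002]
contact_force: [-0.2, -0.6, 0.1]
finger_gap: 42.0
finger_force: 0.0
```

Run:
```python
from h import *
st();d=snap("side");import pickle;pickle.dump(d,open("g42.pkl","wb"))
```

```text
3.6333 [630.3 186.8  98.2] toolyaw -6.41 gap 42.0 F 0.0 [-0.2 -0.6  0.1]
```

Call:
carry_out:
  offset:
    - [0,0,0]
    - [0,0,0]
    - [0,0,0]
    - [0,0,0]
    - [0,0,0]
    - [0,0,0]
    - [0,0,0]
    - [0,0,0]
  turn: [0,0,0,0,0,0,0,0]
  claw: -1

```text
time: 4.35
eef_pos: [631.7, 187.1, 100.8]
eef_rot: [0.0, 0.746, 0.666, 0.0]
contact_force: [-0.2, -0.6, 0.1]
finger_gap: 0.3
finger_force: 0.0
```

Run:
```python
from h import *
import pickle
st();p=telemetry.get_state()["eef_pos"];b=snap("side");a=pickle.load(open("g42.pkl","rb"))
u,v=proj(b,p)[0];print(u,v)
x0,y0=int(u)-25,int(v)-40
o=[]
for d in(a,b):
    im=cv2.resize(d["image"][y0:y0+75,x0:x0+50],None,fx=8,fy=8,interpolation=cv2.INTER_CUBIC)
    cv2.circle(im,(int((u-x0+.5)*8),int((v-y0+.5)*8)),4,(255,0,255),-1);o.append(im)
save("s3.png",np.hstack(o)); print(x0,y0)
```

```text
4.35 [631.7 187.1 100.8] toolyaw -6.41 gap 0.3 F 0.0 [-0.2 -0.6  0.1]
215.14701013629463 147.7278460764494
190 107
```

View pics/s3.png

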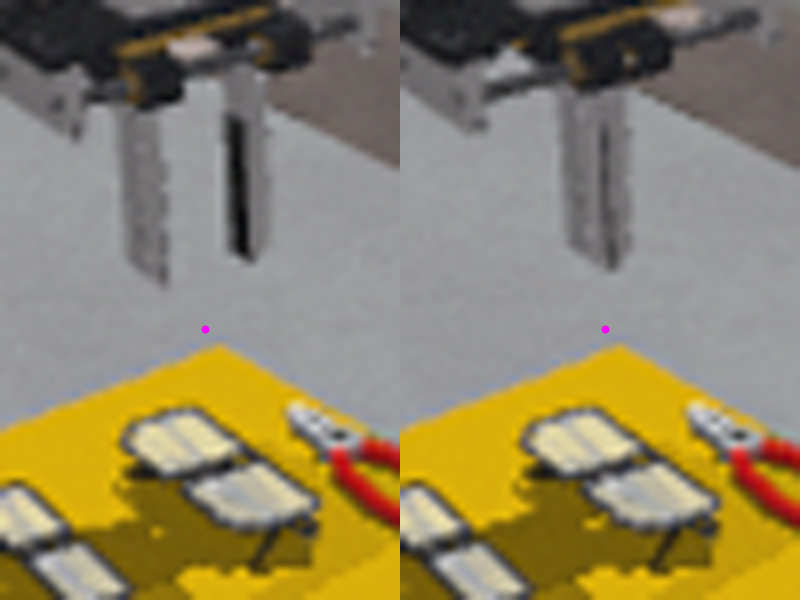

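Call:
carry_out:
  offset:
    - [0,0,0]
    - [0,0,0]
    - [0,0,0]
    - [0,0,0]
    - [0,0,0]
    - [0,0,0]
    - [0,0,0]
    - [0,0,0]
  turn: [0,0,0,0,0,0,0,0]
  claw: 0.45

```text
time: 5.07
eef_pos: [631.7, 187.1, 100.7]
eef_rot: [0.0, 0.746, 0.666, 0.0]
contact_force: [0.4, 0.6, -0.1]
finger_gap: 50.4
finger_force: 0.0
```

Call:
carry_out:
  offset:
    - [0,0,-0.03]
    - [0,0,-0.055]
    - [0,0,-0.07]
    - [0,0,-0.08]
    - [0,0,-0.085]
    - [0,0,-0.09]
    - [0,0,-0.095]
    - [0,0,-0.095]
  turn: [0,0,0,0,0,0,0,0]

```text
time: 5.73
eef_pos: [631.8, 187.1, 5.7]
eef_rot: [0.0, 0.746, 0.666, 0.0]
contact_force: [0.1, 0.4, -0.8]
finger_gap: 68.6
finger_force: 0.0
```

Run:
```python
from h import *
np.set_printoptions(precision=1,suppress=True)
st();p=telemetry.get_state()["eef_pos"]
o=[]
for n,w in(("side",50),("top",50)):
    d=snap(n);q=proj(d,np.array([p,p+[0,0,32],p+[31,35,0]]));print(n,q)
    x0,y0=int(q[0,0])-22,int(q[0,1])-40
    im=cv2.resize(d["image"][y0:y0+75,x0:x0+w],None,fx=8,fy=8,interpolation=cv2.INTER_CUBIC)
    for k,cl in zip(q,((255,0,255),(0,255,0),(0,255,255))): cv2.circle(im,(int((k[0]-x0+.5)*8),int((k[1]-y0+.5)*8)),4,cl,-1)
    o.append(im)
save("s4.png",np.hstack(o))
```

```text
5.7333 [631.8 187.1   5.7] toolyaw -6.41 gap 68.6 F 0.0 [ 0.1  0.4 -0.8]
side [[216.4 169.8]
 [216.  162.5]
 [217.1 163.8]]
top [[164.1 151.2]
 [161.5 147.5]
 [154.2 139.6]]
```

View pics/s4.png

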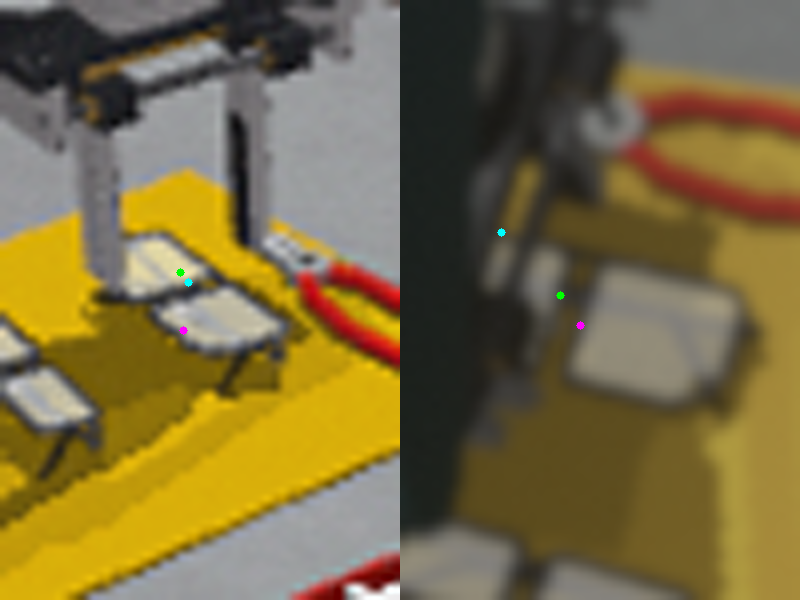

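Run:
```python
from h import *
import pickle
np.set_printoptions(precision=1,suppress=True)
t=pickle.load(open("top0.pkl","rb"));s=pickle.load(open("side0.pkl","rb"))
p=telemetry.get_state()["eef_pos"]
a=np.radians(-6.4);yv=np.array([np.cos(a),np.sin(a),0])
for u in((156.4,159.7),(153.3,164.5)): print(tri(t,u,s,(207.5,165.9)))
print("nominal near inner tip",p-yv*34.3,"outer",p-yv*46.8)
print("bridge px in both", proj(s,[631,187,28]),proj(t,[631,187,28]))
# start-pose check
print("start tcp px",proj(s,[224.4,501.5,170.6]),"x1.5",1.5*proj(s,[224.4,501.5,170.6]))
save("s5.png",s["image"][40:130,0:110],6)
```

```text
(array([596.4, 195.5,  33. ]), np.float64(1.3754814365844141))
(array([587.4, 196.5,  35. ]), np.float64(17.080571092568437))
nominal near inner tip [598.1 191.    6.6] outer [585.7 192.4   6.6]
bridge px in both [[216.  164.8]] [[162.3 148.9]]
start tcp px [[ 70.1 136.3]] x1.5 [[105.1 204.4]]
```

View pics/s5.png

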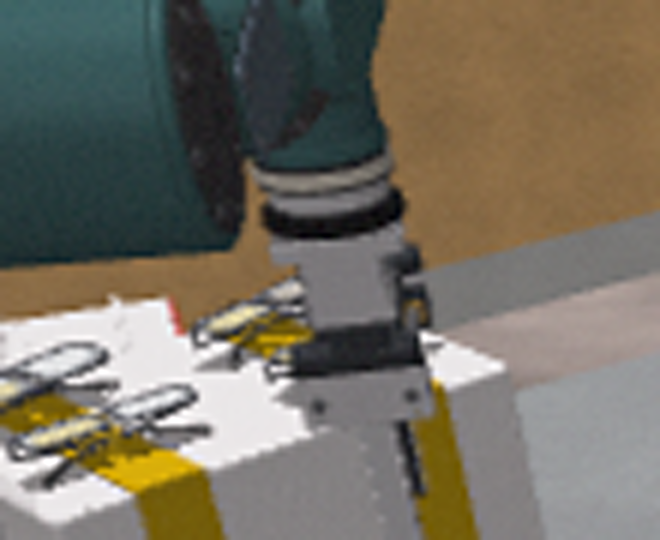

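Both views agree: x and y match the report, but the tips stand about 28 mm above the reported TCP. I'll descend by that amount, watching the force.

Call:
carry_out:
  offset:
    - [0,0.001,-0.004]
    - [0,0.001,-0.008]
    - [0,0.001,-0.011]
    - [0,0.001,-0.014]
    - [0,0.001,-0.016]
    - [0,0.001,-0.018]
    - [0,0.001,-0.018]
    - [0,0.001,-0.018]
  turn: [0,0,0,0,0,0,0,0]

```text
time: 6.5
eef_pos: [631.5, 188.1, -12.5]
eef_rot: [-0.0, 0.746, 0.667, -0.0]
contact_force: [-0.5, 0.3, 0.6]
finger_gap: 68.3
finger_force: 0.0
```

Run:
```python
from h import *
st();d=snap("side");t=snap("top")
a=cv2.resize(d["image"][130:190,186:246],(480,480),interpolation=cv2.INTER_CUBIC)
b=cv2.resize(t["image"][120:180,142:182],(320,480),interpolation=cv2.INTER_CUBIC)
save("s6.png",np.hstack([a,b]))
```

```text
6.5 [631.5 188.1 -12.5] toolyaw -6.4 gap 68.3 F 0.0 [-0.5  0.3  0.6]
```

View pics/s6.png

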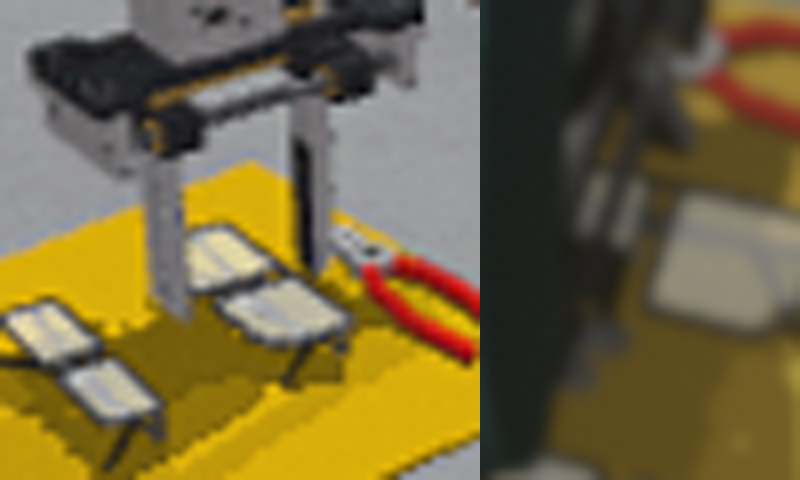

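Tips are now near z = 15–18 on both sides of the bridge, with no contact. Closing.

Call:
carry_out:
  offset:
    - [0,0,0]
    - [0,0,0]
    - [0,0,0]
    - [0,0,0]
    - [0,0,0]
    - [0,0,0]
    - [0,0,0]
    - [0,0,0]
  turn: [0,0,0,0,0,0,0,0]
  claw: -0.3

```text
time: 7.27
eef_pos: [631.7, 188.1, -12.1]
eef_rot: [0.0, 0.746, 0.666, 0.0]
contact_force: [-0.5, 0.3, 0.4]
finger_gap: 49.3
finger_force: 10.0
```

Call:
carry_out:
  offset:
    - [0,0,0.008]
    - [0,0,0.025]
    - [0,0,0.05]
    - [0,0,0.08]
    - [0,0,0.1]
    - [0,0,0.1]
    - [0,0,0.1]
    - [0,0,0.1]
  turn: [0,0,0,0,0,0,0,0]

```text
time: 7.93
eef_pos: [630.7, 187.9, 86.1]
eef_rot: [-0.001, 0.746, 0.666, -0.001]
contact_force: [-0.6, -0.9, -0.7]
finger_gap: 49.9
finger_force: 10.0
```

Call:
carry_out:
  offset:
    - [-0.002,-0.025,0]
    - [-0.004,-0.055,0]
    - [-0.006,-0.085,0]
    - [-0.008,-0.115,0]
    - [-0.01,-0.145,0]
    - [-0.012,-0.175,0]
    - [-0.014,-0.205,0]
    - [-0.016,-0.235,0]
  turn: [5,11,17,23,29,35,41,47]

```text
time: 8.6
eef_pos: [613.5, -48.0, 84.5]
eef_rot: [-0.003, 0.416, 0.91, -0.001]
contact_force: [-0.1, 0.5, -0.5]
finger_gap: 49.5
finger_force: 10.0
```

Call:
carry_out:
  offset:
    - [-0.002,-0.025,0]
    - [-0.004,-0.05,0]
    - [-0.006,-0.075,0]
    - [-0.008,-0.1,0]
    - [-0.01,-0.12,0]
    - [-0.011,-0.1366,0]
    - [-0.011,-0.1366,0]
    - [-0.011,-0.1366,0]
  turn: [6,12,18,24,30,36,41,45]

```text
time: 9.27
eef_pos: [602.6, -184.3, 84.2]
eef_rot: [-0.003, 0.038, 0.999, 0.001]
contact_force: [-0.1, -0.4, -0.3]
finger_gap: 49.4
finger_force: 10.0
```

Run:
```python
from h import *
st()
```

```text
9.2667 [ 602.6 -184.3   84.2] toolyaw 85.7 gap 49.4 F 10.0 [-0.1 -0.4 -0.3]
```

Call:
carry_out:
  offset:
    - [0,0,-0.02]
    - [0,0,-0.04]
    - [0,0,-0.055]
    - [0,0,-0.065]
    - [0,0,-0.072]
    - [0,0,-0.078]
    - [0,0,-0.083]
    - [0,0,-0.083]
  turn: [0,0,0,0,0,0,0,0]

```text
time: 9.93
eef_pos: [604.1, -183.3, 3.7]
eef_rot: [-0.001, 0.038, 0.999, 0.0]
contact_force: [-0.1, 0.1, -0.5]
finger_gap: 49.8
finger_force: 10.0
```

Call:
carry_out:
  offset:
    - [0,0,-0.002]
    - [0,0,-0.004]
    - [0,0,-0.006]
    - [0,0,-0.007]
    - [0,0,-0.008]
    - [0,0,-0.0085]
    - [0,0,-0.0085]
    - [0,0,-0.0085]
  turn: [0,0,0,0,0,0,0,0]

```text
time: 10.6
eef_pos: [604.7, -183.5, -3.7]
eef_rot: [0.0, 0.038, 0.999, 0.0]
contact_force: [-0.3, 0.2, -0.9]
finger_gap: 49.3
finger_force: 10.0
```

Call:
carry_out:
  offset:
    - [0,0,-0.0005]
    - [0,0,-0.001]
    - [0,0,-0.001]
    - [0,0,-0.001]
  turn: [0,0,0,0]

```text
time: 10.93
eef_pos: [604.8, -183.6, -4.2]
eef_rot: [0.0, 0.038, 0.999, -0.0]
contact_force: [-2.2, 0.5, 3.1]
finger_gap: 49.7
finger_force: 10.0
```

Call:
carry_out:
  offset:
    - [0,0,0]
    - [0,0,0]
    - [0,0,0]
    - [0,0,0]
    - [0,0,0]
  turn: [0,0,0,0,0]
  claw: 0.2

```text
time: 11.35
eef_pos: [604.5, -183.5, -5.1]
eef_rot: [-0.0, 0.038, 0.999, 0.0]
contact_force: [-0.1, 0.4, -0.1]
finger_gap: 56.6
finger_force: 0.0
```

Call:
carry_out:
  offset:
    - [0,0,0.01]
    - [0,0,0.03]
    - [0,0,0.06]
    - [0,0,0.09]
    - [0,0,0.1]
    - [0,0,0.1]
    - [0,0,0.1]
    - [0,0,0.1]
  turn: [0,0,0,0,0,0,0,0]

```text
time: 12.02
eef_pos: [603.4, -183.0, 92.9]
eef_rot: [-0.002, 0.038, 0.999, 0.001]
contact_force: [-0.1, 0.0, -0.5]
finger_gap: 56.4
finger_force: 0.0
```

Call:
carry_out:
  offset:
    - [-0.008,0.037,0]
    - [-0.016,0.074,0]
    - [-0.024,0.111,0]
    - [-0.032,0.148,0]
    - [-0.04,0.185,0]
    - [-0.048,0.222,0]
    - [-0.053,0.255,0]
    - [-0.058,0.285,0]
  turn: [-7,-14,-21,-28,-35,-42,-49,-56]

```text
time: 12.68
eef_pos: [544.2, 103.3, 92.4]
eef_rot: [-0.002, 0.505, 0.863, -0.001]
contact_force: [0.4, -0.0, -0.1]
finger_gap: 56.4
finger_force: 0.0
```

Call:
carry_out:
  offset:
    - [-0.008,0.03,0]
    - [-0.013,0.055,0]
    - [-0.016,0.073,0]
    - [-0.0175,0.0815,0]
    - [-0.0175,0.0815,0]
    - [-0.0175,0.0815,0]
    - [-0.0175,0.0815,0]
    - [-0.0175,0.0815,0]
  turn: [-7,-14,-21,-28,-35,-39.3,-39.3,-39.3]

```text
time: 13.35
eef_pos: [527.8, 182.7, 93.0]
eef_rot: [-0.001, 0.764, 0.646, -0.002]
contact_force: [0.0, -0.3, -0.7]
finger_gap: 56.5
finger_force: 0.0
```

Run:
```python
from h import *
st()
```

```text
13.35 [527.8 182.7  93. ] toolyaw -9.55 gap 56.5 F 0.0 [ 0.  -0.3 -0.7]
```

Call:
carry_out:
  offset:
    - [0,0,-0.03]
    - [0,0,-0.055]
    - [0,0,-0.075]
    - [0,0,-0.088]
    - [0,0,-0.097]
    - [0,0,-0.103]
    - [0,0,-0.107]
    - [0,0,-0.107]
  turn: [0,0,0,0,0,0,0,0]

```text
time: 14.02
eef_pos: [528.9, 182.8, -12.3]
eef_rot: [-0.0, 0.764, 0.645, -0.0]
contact_force: [0.2, -0.5, 0.4]
finger_gap: 56.7
finger_force: 0.0
```

Call:
carry_out:
  offset:
    - [0,0,0]
    - [0,0,0]
    - [0,0,0]
    - [0,0,0]
    - [0,0,0]
    - [0,0,0]
    - [0,0,0]
    - [0,0,0]
  turn: [0,0,0,0,0,0,0,0]
  claw: -0.6

```text
time: 14.68
eef_pos: [529.8, 183.1, -11.1]
eef_rot: [0.0, 0.764, 0.645, 0.001]
contact_force: [0.1, -0.3, 2.7]
finger_gap: 33.4
finger_force: 10.0
```

Call:
carry_out:
  offset:
    - [0,0,0.008]
    - [0,0,0.025]
    - [0,0,0.05]
    - [0,0,0.08]
    - [0,0,0.1]
    - [0,0,0.1]
    - [0,0,0.1]
    - [0,0,0.1]
  turn: [0,0,0,0,0,0,0,0]

```text
time: 15.35
eef_pos: [528.0, 182.7, 86.6]
eef_rot: [-0.001, 0.764, 0.645, -0.001]
contact_force: [0.2, -0.6, -0.8]
finger_gap: 33.2
finger_force: 10.0
```

Call:
carry_out:
  offset:
    - [-0.006,-0.02,0]
    - [-0.012,-0.04,0]
    - [-0.018,-0.06,0]
    - [-0.024,-0.08,0]
    - [-0.03,-0.1,0]
    - [-0.036,-0.12,0]
    - [-0.042,-0.14,0]
    - [-0.048,-0.16,0]
  turn: [6,12,18,24,30,36,42,48]

```text
time: 16.02
eef_pos: [478.9, 22.2, 85.4]
eef_rot: [-0.002, 0.433, 0.901, -0.001]
contact_force: [-0.1, -0.7, -1.0]
finger_gap: 33.4
finger_force: 10.0
```

Call:
carry_out:
  offset:
    - [-0.006,-0.02,0]
    - [-0.012,-0.04,0]
    - [-0.018,-0.06,0]
    - [-0.024,-0.08,0]
    - [-0.03,-0.098,0]
    - [-0.035,-0.111,0]
    - [-0.035,-0.111,0]
    - [-0.035,-0.111,0]
  turn: [6,12,18,24,30,36,42,47.2]

```text
time: 16.68
eef_pos: [444.1, -88.4, 85.5]
eef_rot: [-0.003, 0.038, 0.999, 0.001]
contact_force: [-0.5, 0.2, -0.8]
finger_gap: 33.0
finger_force: 10.0
```

Call:
carry_out:
  offset:
    - [0,0,-0.02]
    - [0,0,-0.04]
    - [0,0,-0.055]
    - [0,0,-0.065]
    - [0,0,-0.072]
    - [0,0,-0.078]
    - [0,0,-0.085]
    - [0,0,-0.085]
  turn: [0,0,0,0,0,0,0,0]

```text
time: 17.35
eef_pos: [445.3, -87.7, 1.9]
eef_rot: [-0.001, 0.039, 0.999, 0.0]
contact_force: [0.3, 0.1, -0.2]
finger_gap: 33.2
finger_force: 10.0
```

Run:
```python
from h import *
st()
```

```text
17.35 [445.3 -87.7   1.9] toolyaw 85.52 gap 33.2 F 10.0 [ 0.3  0.1 -0.2]
```

Call:
carry_out:
  offset:
    - [0,0,-0.001]
    - [0,0,-0.0025]
    - [0,0,-0.004]
    - [0,0,-0.005]
    - [0,0,-0.005]
    - [0,0,-0.005]
  turn: [0,0,0,0,0,0]

```text
time: 17.85
eef_pos: [446.3, -88.1, -1.6]
eef_rot: [0.0, 0.039, 0.999, -0.0]
contact_force: [-0.6, -0.8, -0.9]
finger_gap: 33.7
finger_force: 10.0
```

Call:
carry_out:
  offset:
    - [0,0,-0.0005]
    - [0,0,-0.001]
    - [0,0,-0.0015]
    - [0,0,-0.0015]
    - [0,0,-0.0015]
  turn: [0,0,0,0,0]

```text
time: 18.27
eef_pos: [446.3, -88.0, -3.0]
eef_rot: [0.0, 0.039, 0.999, -0.0]
contact_force: [-0.9, 0.3, 0.7]
finger_gap: 33.0
finger_force: 10.0
```

Call:
carry_out:
  offset:
    - [0,0,-0.0005]
    - [0,0,-0.001]
    - [0,0,-0.001]
    - [0,0,-0.001]
  turn: [0,0,0,0]

```text
time: 18.6
eef_pos: [446.3, -88.1, -3.2]
eef_rot: [0.0, 0.039, 0.999, -0.0]
contact_force: [-1.8, 0.4, 6.7]
finger_gap: 33.1
finger_force: 10.0
```

Touching down at 6.7 N. Next: release, lift, and go to the round pair.

Call:
carry_out:
  offset:
    - [0,0,0]
    - [0,0,0]
    - [0,0,0]
    - [0,0,0]
    - [0,0,0]
    - [0,0,0]
  turn: [0,0,0,0,0,0]
  claw: 0.05

```text
time: 19.1
eef_pos: [446.0, -88.0, -4.5]
eef_rot: [-0.0, 0.039, 0.999, 0.0]
contact_force: [0.3, 1.0, 0.6]
finger_gap: 49.7
finger_force: 0.0
```

Call:
carry_out:
  offset:
    - [0,0,0.01]
    - [0,0,0.03]
    - [0,0,0.06]
    - [0,0,0.09]
    - [0,0,0.1]
    - [0,0,0.1]
    - [0,0,0.1]
    - [0,0,0.1]
  turn: [0,0,0,0,0,0,0,0]

```text
time: 19.77
eef_pos: [445.0, -87.7, 93.9]
eef_rot: [-0.002, 0.039, 0.999, 0.0]
contact_force: [-0.2, 1.5, -0.0]
finger_gap: 49.3
finger_force: 0.0
```

Run:
```python
from h import *
st();d=snap("side");t=snap("top")
a=cv2.resize(d["image"][170:270,190:335],(800,552),interpolation=cv2.INTER_CUBIC)
save("s7.png",a)
print(lenses(t,(0,0,85),(180,100,255),(115,200,170,240),12))
```

```text
19.7667 [445.  -87.7  93.9] toolyaw 85.52 gap 49.3 F 0.0 [-0.2  1.5 -0. ]
[(np.int32(255), array([131.31, 215.95])), (np.int32(254), array([152.36, 225.  ]))]
```

View pics/s7.png

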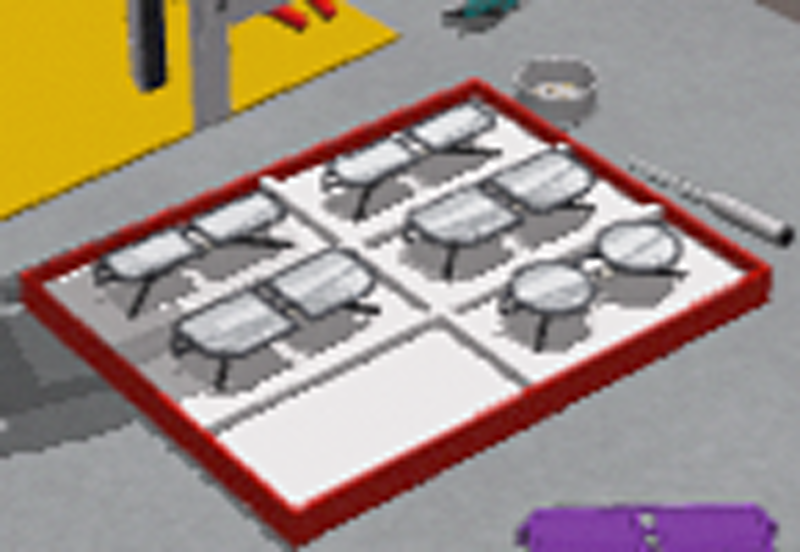

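Call:
carry_out:
  offset:
    - [-0.002,0.025,0]
    - [-0.004,0.05,0]
    - [-0.006,0.075,0]
    - [-0.008,0.1,0]
    - [-0.01,0.125,0]
    - [-0.012,0.15,0]
    - [-0.014,0.175,0]
    - [-0.016,0.2,0]
  turn: [-7,-14,-21,-28,-35,-42,-49,-56]
  claw: 0.4

```text
time: 20.53
eef_pos: [428.8, 113.0, 94.0]
eef_rot: [-0.001, 0.506, 0.862, -0.001]
contact_force: [0.8, 0.1, 0.1]
finger_gap: 65.8
finger_force: 0.0
```

Call:
carry_out:
  offset:
    - [-0.002,0.025,0]
    - [-0.004,0.05,0]
    - [-0.0055,0.075,0]
    - [-0.0065,0.093,0]
    - [-0.0065,0.093,0]
    - [-0.0065,0.093,0]
    - [-0.0065,0.093,0]
    - [-0.0065,0.093,0]
  turn: [-7,-14,-21,-28,-35,-42,-45,-45]

```text
time: 21.2
eef_pos: [422.6, 204.9, 94.0]
eef_rot: [-0.0, 0.796, 0.605, -0.002]
contact_force: [-0.6, -0.2, -0.8]
finger_gap: 65.7
finger_force: 0.0
```

Call:
carry_out:
  offset:
    - [0,0,-0.03]
    - [0,0,-0.055]
    - [0,0,-0.075]
    - [0,0,-0.088]
    - [0,0,-0.097]
    - [0,0,-0.097]
    - [0,0,-0.097]
    - [0,0,-0.097]
  turn: [0,0,0,0,0,0,0,0]

```text
time: 21.87
eef_pos: [424.4, 205.2, -0.4]
eef_rot: [0.0, 0.796, 0.606, 0.001]
contact_force: [-0.5, 1.0, 0.1]
finger_gap: 65.6
finger_force: 0.0
```

Run:
```python
from h import *
st()
```

```text
21.8667 [ 4.244e+02  2.052e+02 -4.000e-01] toolyaw -15.46 gap 65.6 F 0.0 [-0.5  1.   0.1]
```

Call:
carry_out:
  offset:
    - [0,0,-0.003]
    - [0,0,-0.006]
    - [0,0,-0.009]
    - [0,0,-0.0115]
    - [0,0,-0.0115]
    - [0,0,-0.0115]
  turn: [0,0,0,0,0,0]

```text
time: 22.37
eef_pos: [423.4, 204.9, -13.0]
eef_rot: [-0.0, 0.796, 0.605, -0.0]
contact_force: [-0.3, -0.6, 0.2]
finger_gap: 65.8
finger_force: 0.0
```

Call:
carry_out:
  offset:
    - [0,0,0]
    - [0,0,0]
    - [0,0,0]
    - [0,0,0]
    - [0,0,0]
    - [0,0,0]
    - [0,0,0]
    - [0,0,0]
  turn: [0,0,0,0,0,0,0,0]
  claw: -0.8

```text
time: 23.03
eef_pos: [423.7, 205.0, -12.7]
eef_rot: [0.0, 0.796, 0.605, 0.0]
contact_force: [0.7, -0.6, -0.7]
finger_gap: 18.9
finger_force: 14.2
```

Call:
carry_out:
  offset:
    - [0,0,0]
    - [0,0,0]
    - [0,0,0]
    - [0,0,0]
  turn: [0,0,0,0]

```text
time: 23.37
eef_pos: [423.7, 204.9, -12.8]
eef_rot: [0.0, 0.796, 0.605, 0.0]
contact_force: [-0.1, -0.6, 0.6]
finger_gap: 18.4
finger_force: 15.9
```

Run:
```python
from h import *
st();d=snap("side");t=snap("top")
a=cv2.resize(d["image"][150:205,140:200],(436,400),interpolation=cv2.INTER_CUBIC)
b=cv2.resize(t["image"][190:245,115:165],(364,400),interpolation=cv2.INTER_CUBIC)
save("s8.png",np.hstack([a,b]))
print(lenses(t,(0,0,85),(180,100,255),(115,200,170,240),12),lenses(d,(0,0,150),(180,140,255),(150,170,190,205),12))
```

```text
23.3667 [423.7 204.9 -12.8] toolyaw -15.48 gap 18.4 F 15.9 [-0.1 -0.6  0.6]
[(np.int32(228), array([150.8 , 226.27]))] [(np.int32(45), array([153.71, 171.98])), (np.int32(17), array([166.82, 177.76])), (np.int32(56), array([169.25, 186.8 ]))]
```

View pics/s8.png

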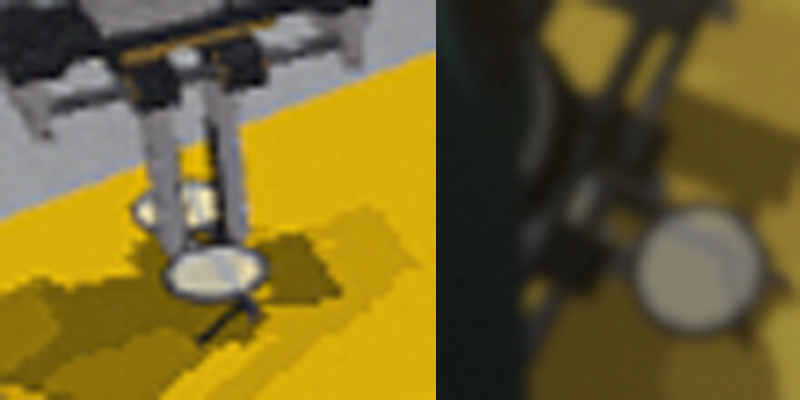

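Call:
carry_out:
  offset:
    - [0,0,0.005]
    - [0,0,0.015]
    - [0,0,0.035]
    - [0,0,0.06]
    - [0,0,0.085]
    - [0,0,0.1]
    - [0,0,0.1]
    - [0,0,0.1]
  turn: [0,0,0,0,0,0,0,0]

```text
time: 24.13
eef_pos: [424.4, 205.3, 88.6]
eef_rot: [0.0, 0.796, 0.605, 0.002]
contact_force: [0.1, 0.6, -1.4]
finger_gap: 18.4
finger_force: 15.9
```

Call:
carry_out:
  offset:
    - [0.001,-0.02,0]
    - [0.002,-0.045,0]
    - [0.003,-0.07,0]
    - [0.004,-0.095,0]
    - [0.005,-0.12,0]
    - [0.006,-0.145,0]
    - [0.007,-0.17,0]
    - [0.008,-0.195,0]
  turn: [5,11,17,23,29,35,41,47]

```text
time: 24.8
eef_pos: [430.1, 9.0, 85.3]
eef_rot: [-0.002, 0.486, 0.874, -0.001]
contact_force: [0.1, -0.3, -0.7]
finger_gap: 18.5
finger_force: 15.9
```

Call:
carry_out:
  offset:
    - [0,-0.025,0]
    - [0,-0.055,0]
    - [0.001,-0.085,0]
    - [0.001,-0.115,0]
    - [0.002,-0.145,0]
    - [0.002,-0.175,0]
    - [0.002,-0.205,0]
    - [0.002,-0.235,0]
  turn: [6,12,18,24,30,36,42,48]

```text
time: 25.47
eef_pos: [432.2, -225.7, 85.1]
eef_rot: [-0.002, 0.089, 0.996, 0.001]
contact_force: [0.9, 0.1, -0.6]
finger_gap: 17.9
finger_force: 15.9
```

Call:
carry_out:
  offset:
    - [0,-0.015,0]
    - [0,-0.025,0]
    - [0,-0.0275,0]
    - [0,-0.0275,0]
    - [0,-0.0275,0]
    - [0,-0.0275,0]
    - [0,-0.0275,0]
    - [0,-0.0275,0]
  turn: [3,6,6,6,6,6,6,6]

```text
time: 26.13
eef_pos: [433.8, -251.8, 87.3]
eef_rot: [0.0, 0.039, 0.999, 0.0]
contact_force: [-0.1, -0.3, -0.3]
finger_gap: 18.6
finger_force: 15.9
```

Run:
```python
from h import *
import pickle
st();d=snap("side");t=snap("top");pickle.dump((d,t),open("air.pkl","wb"))
p=telemetry.get_state()["eef_pos"]+[0,0,42]
q=proj(d,p)[0];r=proj(t,p)[0];print(q,r)
def c(im,q,w):
    x,y=int(q[0]),int(q[1]);print(x-w,y-w);return cv2.resize(im[y-w:y+w,x-w:x+w],(400,400),interpolation=cv2.INTER_CUBIC)
save("s9.png",np.hstack([c(d["image"],q,30),c(t["image"],r,30)]))
```

```text
26.1333 [ 433.8 -251.8   87.3] toolyaw 85.57 gap 18.6 F 15.9 [-0.1 -0.3 -0.3]
[255.01408481 212.47794856] [314.27998095 234.31809253]
225 182
284 204
```

View pics/s9.png

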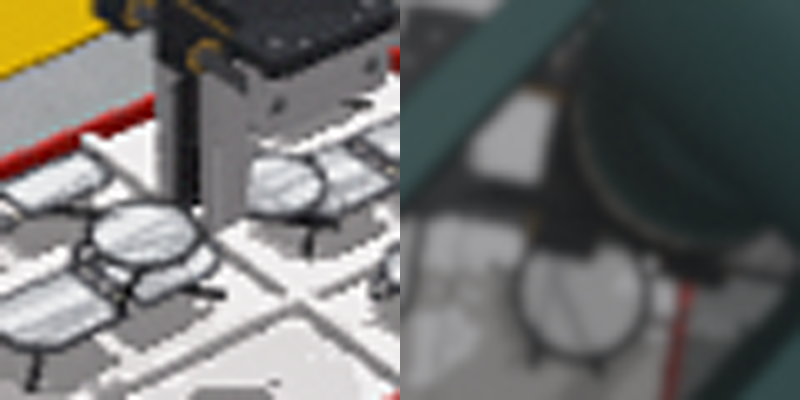

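Run:
```python
from h import *
import pickle
np.set_printoptions(precision=1,suppress=True)
d,t=pickle.load(open("air.pkl","rb"))
k=.15;n,r=tri(d,(225+148*k-.4,182+233*k-.4),t,(284+185*k-.4,204+302*k-.4));print(n,r)
f=atz(d,225+272.6*k-.4,182+186*k-.4,n[2]);print(f)
v=f-n;print("sep",np.hypot(*v[:2]),"spec y dir yaw",np.degrees(np.arctan2(v[1],v[0])),"mid",(n+f)/2)
```

```text
[ 399.9 -250.3  129.7] 5.801658154341054
[ 466.  -262.   129.7]
sep 67.11386486548699 spec y dir yaw -10.033103394471999 mid [ 433.  -256.1  129.7]
```

Call:
carry_out:
  offset:
    - [0,0,-0.02]
    - [0,0,-0.04]
    - [0,0,-0.055]
    - [0,0,-0.065]
    - [0,0,-0.074]
    - [0,0,-0.081]
    - [0,0,-0.085]
    - [0,0,-0.085]
  turn: [0,0,0,0,0,0,0,0]

```text
time: 26.9
eef_pos: [433.4, -252.3, 1.7]
eef_rot: [-0.0, 0.039, 0.999, 0.0]
contact_force: [0.9, -0.2, -1.2]
finger_gap: 18.4
finger_force: 15.9
```

Call:
carry_out:
  offset:
    - [0,0,-0.001]
    - [0,0,-0.002]
    - [0,0,-0.003]
    - [0,0,-0.004]
    - [0,0,-0.005]
    - [0,0,-0.005]
    - [0,0,-0.005]
  turn: [0,0,0,0,0,0,0]

```text
time: 27.48
eef_pos: [433.6, -252.5, -2.8]
eef_rot: [0.0, 0.039, 0.999, 0.0]
contact_force: [-0.6, 0.7, 0.0]
finger_gap: 18.2
finger_force: 15.9
```

Call:
carry_out:
  offset:
    - [0,0,-0.0005]
    - [0,0,-0.001]
    - [0,0,-0.0015]
    - [0,0,-0.0015]
    - [0,0,-0.0015]
  turn: [0,0,0,0,0]

```text
time: 27.9
eef_pos: [433.6, -252.5, -4.4]
eef_rot: [-0.0, 0.039, 0.999, 0.0]
contact_force: [-0.4, -0.6, -0.6]
finger_gap: 18.4
finger_force: 15.9
```

Call:
carry_out:
  offset:
    - [0,0,-0.0005]
    - [0,0,-0.001]
    - [0,0,-0.001]
    - [0,0,-0.001]
  turn: [0,0,0,0]

```text
time: 28.23
eef_pos: [433.7, -252.6, -4.8]
eef_rot: [0.0, 0.039, 0.999, -0.0]
contact_force: [-1.8, 0.5, 3.5]
finger_gap: 18.2
finger_force: 16.0
```

Call:
carry_out:
  offset:
    - [0,0,0]
    - [0,0,0]
    - [0,0,0]
    - [0,0,0]
    - [0,0,0]
    - [0,0,0]
  turn: [0,0,0,0,0,0]
  claw: -0.05

```text
time: 28.73
eef_pos: [433.5, -252.7, -5.4]
eef_rot: [-0.0, 0.039, 0.999, -0.0]
contact_force: [-1.0, -0.0, 2.5]
finger_gap: 44.7
finger_force: 2.1
```

Call:
carry_out:
  offset:
    - [0,0,0.01]
    - [0,0,0.03]
    - [0,0,0.06]
    - [0,0,0.09]
    - [0,0,0.12]
    - [0,0,0.14]
    - [0,0,0.14]
    - [0,0,0.14]
  turn: [0,0,0,0,0,0,0,0]

```text
time: 29.4
eef_pos: [434.6, -253.0, 136.2]
eef_rot: [0.002, 0.039, 0.999, -0.001]
contact_force: [-0.1, 0.2, -0.8]
finger_gap: 44.4
finger_force: 0.0
```

Call:
carry_out:
  offset:
    - [-0.01,0.035,0]
    - [-0.02,0.07,0]
    - [-0.03,0.105,0]
    - [-0.03,0.14,0]
    - [-0.03,0.175,0]
    - [-0.03,0.21,0]
    - [-0.03,0.245,0]
    - [-0.03,0.28,0]
  turn: [0,0,0,0,0,0,0,0]

```text
time: 30.07
eef_pos: [402.0, 29.2, 132.4]
eef_rot: [-0.002, 0.039, 0.999, 0.0]
contact_force: [1.0, 0.1, -1.1]
finger_gap: 44.5
finger_force: 0.0
```

Call:
carry_out:
  offset:
    - [-0.01,0.035,0]
    - [-0.02,0.07,0]
    - [-0.03,0.105,0]
    - [-0.03,0.14,0]
    - [-0.03,0.175,0]
    - [-0.03,0.21,0]
    - [-0.03,0.245,0]
    - [-0.03,0.28,0]
  turn: [0,0,0,0,0,0,0,0]

```text
time: 30.73
eef_pos: [372.0, 308.7, 132.2]
eef_rot: [-0.002, 0.039, 0.999, -0.001]
contact_force: [1.0, -0.1, 0.2]
finger_gap: 44.4
finger_force: 0.0
```

Run:
```python
from h import *
import pickle
np.set_printoptions(precision=1,suppress=True)
st();d=snap("side");t=snap("top");pickle.dump((d,t),open("end.pkl","wb"))
c=np.array([523.2,-178]);yw=-.076;R=np.array([[np.cos(yw),-np.sin(yw)],[np.sin(yw),np.cos(yw)]])
for nm,im in(("top",t),("side",d)):
  S=3
  X,Y=np.meshgrid(np.arange(170,-170,-1/S),np.arange(130,-130,-1/S),indexing="ij")
  W=np.stack([X,Y],-1)@R.T+c
  uv=proj(im,np.c_[W.reshape(-1,2),np.full(X.size,36)]).reshape(X.shape+(2,)).astype(np.float32)
  g=cv2.cvtColor(cv2.remap(im["image"],uv[...,0],uv[...,1],cv2.INTER_CUBIC),cv2.COLOR_RGB2GRAY)
  # round lenses: Hough circles
  for y,x in((0,None),):
    h=cv2.HoughCircles(cv2.GaussianBlur(g,(0,0),2),cv2.HOUGH_GRADIENT_ALT,1.5,40*S,param1=60,param2=.6,minRadius=20*S,maxRadius=28*S)
  if h is not None:
    for u,v,r in h[0]: print(nm,"circle x %.1f y %.1f r %.1f"%(170-v/S,130-u/S,r/S))
  for px in(83,-83):
    for py in(84,0,-84):
      w=g[int((170-px-75)*S):int((170-px+75)*S),int((130-py-36)*S):int((130-py+36)*S)]
      m=(w<np.percentile(w,95)*.62).astype(np.uint8)
      p=np.argwhere(m).astype(float)
      r=cv2.minAreaRect(p[:,::-1].astype(np.float32))
      print(nm,px,py,"dark centroid dx %.1f dy %.1f"%(75-p[:,0].mean()/S,36-p[:,1].mean()/S),"n",len(p),"axis deg %.1f"%np.degrees(np.arctan2(*(lambda e:(e[1],e[0]))(np.linalg.eigh(np.cov((p*[-1,-1]).T))[1][:,1]))))
```

```text
30.7333 [372.  308.7 132.2] toolyaw 85.56 gap 44.4 F 0.0 [ 1.  -0.1  0.2]
top circle x -117.0 y -83.5 r 21.1
top 83 84 dark centroid dx -21.2 dy -1.9 n 6526 axis deg -176.9
top 83 0 dark centroid dx -15.9 dy 4.3 n 9174 axis deg -179.9
top 83 -84 dark centroid dx -16.8 dy 8.2 n 8479 axis deg -176.3
top -83 84 dark centroid dx -11.4 dy -0.5 n 6226 axis deg -179.5
top -83 0 dark centroid dx -12.1 dy 4.9 n 6641 axis deg -176.3
top -83 -84 dark centroid dx -14.5 dy 0.1 n 6487 axis deg 170.5
side circle x -49.5 y -101.5 r 22.0
side circle x 117.5 y -84.5 r 21.5
side 83 84 dark centroid dx 0.1 dy 3.0 n 63808 axis deg -176.0
side 83 0 dark centroid dx -3.1 dy -8.9 n 43980 axis deg -175.3
side 83 -84 dark centroid dx -1.8 dy -8.0 n 44909 axis deg -175.3
side -83 84 dark centroid dx -4.0 dy 2.0 n 59947 axis deg -175.9
side -83 0 dark centroid dx -7.6 dy -9.2 n 38707 axis deg -175.5
side -83 -84 dark centroid dx -9.6 dy -7.7 n 35498 axis deg -175.3
```

The round pair appears turned by 10–15° in its pocket. I'll measure it more exactly.

```bash
cat > m.py <<'E'
from h import *
import sys,pickle
c=np.array([523.2,-178]);yw=-.076;R=np.array([[np.cos(yw),-np.sin(yw)],[np.sin(yw),np.cos(yw)]])
S=3
def rt(im,z=36):
  X,Y=np.meshgrid(np.arange(170,-170,-1/S),np.arange(130,-130,-1/S),indexing="ij")
  W=np.stack([X,Y],-1)@R.T+c
  uv=proj(im,np.c_[W.reshape(-1,2),np.full(X.size,z)]).reshape(X.shape+(2,)).astype(np.float32)
  return cv2.cvtColor(cv2.remap(im["image"],uv[...,0],uv[...,1],cv2.INTER_CUBIC),cv2.COLOR_RGB2GRAY)
def ring(g,px):
  # match a dark ring (r=22.5) with light inside, two best peaks in right column pocket px
  n=28*S;yy,xx=np.mgrid[-n:n+1,-n:n+1]/S;r=np.hypot(xx,yy)
  k=np.where(abs(r-22.5)<2,-1.,0);k[r<18]=0;k-=0
  m1=(abs(r-22.5)<1.7).astype(float);m1/=m1.sum();m2=((r<18)).astype(float);m2/=m2.sum()
  f=cv2.filter2D(g.astype(np.float64),-1,m2-m1)
  out=[]
  for s in(34,-34):
    x0,x1=px+s+22,px+s-22
    w=f[int((170-x0)*S):int((170-x1)*S),int((130+59)*S):int((130+109)*S)]
    i=np.unravel_index(w.argmax(),w.shape);out.append((x0-i[0]/S,-59-i[1]/S,w.max()))
  return np.array(out)
if __name__=="__main__":
  np.set_printoptions(precision=1,suppress=True)
  d=snap("side");t=snap("top");pickle.dump((d,t),open("end.pkl","wb"))
  for n,im in(("top",t),("side",d)):
    g=rt(im)
    for px in(83,-83):
      o=ring(g,px);v=o[0]-o[1];print(n,px,o.tolist(),"rot",np.degrees(np.arctan2(v[1],v[0])).round(1),"sep",np.hypot(*v[:2]).round(1),"mid",(o[0]+o[1])[:2]/2)
E
python3 m.py
```

```text
top 83 [[115.66666666666667, -81.0, 29.076887201104075], [50.0, -81.0, 29.31767665594329]] rot 0.0 sep 65.7 mid [ 82.8 -81. ]
top -83 [[-52.33333333333333, -98.33333333333334, 28.663216464190384], [-116.66666666666667, -84.0, 29.589977995617403]] rot -12.6 sep 65.9 mid [-84.5 -91.2]
side 83 [[117.0, -84.0, 94.30198729651428], [51.33333333333333, -83.0, 88.43020670589729]] rot -0.9 sep 65.7 mid [ 84.2 -83.5]
side -83 [[-50.33333333333333, -99.66666666666666, 94.19253354822725], [-114.66666666666667, -85.66666666666667, 95.93725010429301]] rot -12.3 sep 65.8 mid [-82.5 -92.7]
```

Both views agree: the round pair is turned −12.4° and sits about 8 mm off toward its nose side. A finger probably wedged at the nose pads on release. I'll mend this with a gentle regrasp at matching yaw.

```bash
python3 -c "
from h import *
st()"
```

```text
30.9333 [372.3 307.3 132.3] toolyaw 85.65 gap 44.6 F 0.0 [-0.3 -0.5  0.3]
```

Call:
carry_out:
  offset:
    - [0.01,-0.035,0]
    - [0.02,-0.075,0]
    - [0.02,-0.115,0]
    - [0.02,-0.155,0]
    - [0.02,-0.195,0]
    - [0.02,-0.235,0]
    - [0.02,-0.275,0]
    - [0.02,-0.315,0]
  turn: [-2,-4,-6,-8,-10,-12.4,-12.4,-12.4]
  squeeze: 4

```text
time: 31.6
eef_pos: [391.9, -10.4, 133.9]
eef_rot: [-0.0, 0.148, 0.989, -0.0]
contact_force: [0.7, 0.3, -0.2]
finger_gap: 44.8
finger_force: 0.0
```

Call:
carry_out:
  offset:
    - [0.01,-0.039,0]
    - [0.02,-0.079,0]
    - [0.03,-0.118,0]
    - [0.04,-0.158,0]
    - [0.04,-0.198,0]
    - [0.04,-0.232,0]
    - [0.04,-0.253,0]
    - [0.04,-0.253,0]
  turn: [0,0,0,0,0,0,0,0]

```text
time: 32.27
eef_pos: [431.1, -265.1, 133.2]
eef_rot: [-0.001, 0.15, 0.989, -0.0]
contact_force: [0.3, 0.6, 0.0]
finger_gap: 44.9
finger_force: 0.0
```

Call:
carry_out:
  offset:
    - [0,0,-0.03]
    - [0,0,-0.06]
    - [0,0,-0.075]
    - [0,0,-0.085]
    - [0,0,-0.085]
    - [0,0,-0.085]
    - [0,0,-0.085]
    - [0,0,-0.085]
  turn: [0,0,0,0,0,0,0,0]

```text
time: 32.93
eef_pos: [434.6, -261.2, 51.6]
eef_rot: [0.002, 0.147, 0.989, -0.001]
contact_force: [0.1, -0.4, 1.2]
finger_gap: 44.8
finger_force: 0.0
```

```bash
python3 -c "
from h import *
st()"; python3 m.py | grep -- -83
```

```text
32.9333 [ 434.6 -261.2   51.6] toolyaw 73.13 gap 44.8 F 0.0 [ 0.1 -0.4  1.2]
top -83 [[-46.0, -59.0, 7.955162604190185], [-116.66666666666667, -84.33333333333333, 41.58272090696695]] rot 19.7 sep 75.1 mid [-81.3 -71.7]
side 83 [[117.0, -84.0, 95.06272247021971], [51.33333333333333, -83.0, 89.35036075181183]] rot -0.9 sep 65.7 mid [ 84.2 -83.5]
side -83 [[-50.33333333333333, -99.66666666666666, 97.12258491921212], [-114.66666666666667, -85.66666666666667, 95.36622738654303]] rot -12.3 sep 65.8 mid [-82.5 -92.7]
```

Call:
carry_out:
  offset:
    - [0,0,-0.015]
    - [0,0,-0.028]
    - [0,0,-0.038]
    - [0,0,-0.045]
    - [0,0,-0.05]
    - [0,0,-0.054]
    - [0,0,-0.054]
    - [0,0,-0.054]
  turn: [0,0,0,0,0,0,0,0]

```text
time: 33.7
eef_pos: [433.8, -260.7, -4.1]
eef_rot: [0.0, 0.147, 0.989, -0.0]
contact_force: [0.5, 0.5, 0.0]
finger_gap: 44.8
finger_force: 0.0
```

Call:
carry_out:
  offset:
    - [0,0,-0.001]
    - [0,0,-0.002]
    - [0,0,-0.003]
    - [0,0,-0.003]
  turn: [0,0,0,0]

```text
time: 34.03
eef_pos: [433.6, -260.5, -7.3]
eef_rot: [0.0, 0.147, 0.989, 0.0]
contact_force: [-0.0, 0.2, 0.1]
finger_gap: 44.6
finger_force: 0.0
```

Call:
carry_out:
  offset:
    - [0,0,0]
    - [0,0,0]
    - [0,0,0]
    - [0,0,0]
  turn: [0,0,0,0]
  claw: -0.38

```text
time: 34.37
eef_pos: [433.7, -260.6, -7.2]
eef_rot: [0.0, 0.147, 0.989, -0.0]
contact_force: [-0.2, -0.7, 1.2]
finger_gap: 29.2
finger_force: 0.0
```

Now close gently the rest of the way.

Call:
carry_out:
  offset:
    - [0,0,0]
    - [0,0,0]
    - [0,0,0]
    - [0,0,0]
    - [0,0,0]
  turn: [0,0,0,0,0]
  claw: -0.58
  squeeze: 4

```text
time: 34.78
eef_pos: [433.7, -260.5, -7.2]
eef_rot: [0.0, 0.147, 0.989, 0.0]
contact_force: [0.3, 0.2, 0.6]
finger_gap: 20.2
finger_force: 3.8
```

```bash
python3 -c "
from h import *
st()"; python3 m.py | grep -- -83
```

```text
34.7833 [ 433.7 -260.5   -7.2] toolyaw 73.12 gap 20.2 F 3.8 [0.3 0.2 0.6]
top -83 [[-58.0, -59.0, 47.000965529514545], [-116.33333333333333, -82.0, 48.618634277775676]] rot 21.5 sep 62.7 mid [-87.2 -70.5]
side 83 [[117.0, -84.0, 94.9372052331486], [51.33333333333333, -83.0, 88.923087582684]] rot -0.9 sep 65.7 mid [ 84.2 -83.5]
side -83 [[-48.33333333333333, -97.0, 101.85393497843593], [-114.0, -82.66666666666667, 102.39011993775023]] rot -12.3 sep 67.2 mid [-81.2 -89.8]
```

Gripped centred and aligned: lens mid is at the TCP and rotation is unchanged. Lift slightly, turn +12.4°, shift +5.6 mm in y, and lower.

Call:
carry_out:
  offset:
    - [0,0,0.002]
    - [0,0,0.005]
    - [0.0004,0.002,0.006]
    - [0.0004,0.004,0.006]
    - [0.0004,0.0056,0.006]
    - [0.0004,0.0056,0.006]
    - [0.0004,0.0056,0.006]
    - [0.0004,0.0056,0.006]
  turn: [0,0,3,6,9,12,12.2,12.2]

```text
time: 35.55
eef_pos: [434.0, -255.0, -1.1]
eef_rot: [0.0, 0.041, 0.999, -0.0]
contact_force: [-0.6, -0.4, -0.4]
finger_gap: 20.0
finger_force: 3.8
```

```bash
python3 -c "
from h import *
st()"; python3 m.py | grep -- -83
```

```text
35.55 [ 434.  -255.    -1.1] toolyaw 85.26 gap 20.0 F 3.8 [-0.6 -0.4 -0.4]
top -83 [[-65.0, -59.0, 29.59971998577531], [-117.33333333333333, -84.33333333333333, 48.9170043048873]] rot 25.8 sep 58.1 mid [-91.2 -71.7]
side 83 [[117.0, -84.0, 94.89059775068341], [51.33333333333333, -83.0, 89.15788479710777]] rot -0.9 sep 65.7 mid [ 84.2 -83.5]
side -83 [[-41.0, -78.0, 82.15639003187145], [-109.66666666666667, -77.0, 103.39650771463718]] rot -0.8 sep 68.7 mid [-75.3 -77.5]
```

Call:
carry_out:
  offset:
    - [0,0,-0.002]
    - [0,0,-0.004]
    - [0,0,-0.005]
    - [0,0,-0.0058]
    - [0,0,-0.0058]
    - [0,0,-0.0058]
  turn: [0,0,0,0,0,0]

```text
time: 36.15
eef_pos: [434.0, -254.9, -7.1]
eef_rot: [-0.0, 0.041, 0.999, 0.0]
contact_force: [0.6, 0.4, -0.3]
finger_gap: 20.3
finger_force: 3.8
```

```bash
python3 m.py | grep side
```

```text
side 83 [[117.0, -84.0, 94.8031560031801], [51.33333333333333, -83.0, 87.47551894354584]] rot -0.9 sep 65.7 mid [ 84.2 -83.5]
side -83 [[-46.33333333333333, -84.33333333333333, 80.60318451045048], [-114.33333333333333, -83.33333333333333, 102.16719894966475]] rot -0.8 sep 68.0 mid [-80.3 -83.8]
```

Call:
carry_out:
  offset:
    - [0,0,-0.0005]
    - [0,0,-0.001]
    - [0,0,-0.001]
    - [0,0,-0.001]
  turn: [0,0,0,0]

```text
time: 36.58
eef_pos: [434.2, -255.1, -7.5]
eef_rot: [0.0, 0.041, 0.999, -0.0]
contact_force: [-1.6, 1.0, 4.1]
finger_gap: 20.3
finger_force: 3.9
```

Call:
carry_out:
  offset:
    - [0,0,0]
    - [0,0,0]
    - [0,0,0]
    - [0,0,0]
  turn: [0,0,0,0]
  claw: -0.4

```text
time: 36.92
eef_pos: [433.9, -254.8, -8.5]
eef_rot: [-0.0, 0.041, 0.999, 0.0]
contact_force: [0.7, 0.3, -0.2]
finger_gap: 28.3
finger_force: 0.0
```

```bash
python3 m.py | grep "side -"
```

```text
side -83 [[-47.0, -89.33333333333333, 80.39709340115351], [-115.0, -86.0, 93.10484611406747]] rot -2.8 sep 68.1 mid [-81.  -87.7]
```

Call:
carry_out:
  offset:
    - [0,0.001,0]
    - [0.0003,0.002,0]
    - [0.0003,0.003,0]
    - [0.0003,0.004,0]
    - [0.0003,0.004,0]
    - [0.0003,0.004,0]
  turn: [0.5,1,1.5,2,2,2]

```text
time: 37.52
eef_pos: [434.4, -250.9, -8.0]
eef_rot: [0.0, 0.023, 1.0, -0.0]
contact_force: [0.9, -1.0, 1.2]
finger_gap: 28.3
finger_force: 0.4
```

```bash
python3 m.py | grep "side -"
```

```text
side -83 [[-45.66666666666667, -83.66666666666667, 75.86793294712152], [-114.33333333333333, -83.66666666666667, 102.43236851992869]] rot 0.0 sep 68.7 mid [-80.  -83.7]
```

Call:
carry_out:
  offset:
    - [0,0,0.001]
    - [0,0,0.002]
    - [0,0,0.003]
    - [0,0,0.004]
    - [0,0,0.005]
    - [0,0,0.006]
  turn: [0,0,0,0,0,0]

```text
time: 38.12
eef_pos: [434.3, -250.9, -2.0]
eef_rot: [-0.0, 0.023, 1.0, 0.0]
contact_force: [-0.0, 0.7, 0.1]
finger_gap: 28.3
finger_force: 0.0
```

```bash
python3 m.py | grep "side -"
```

```text
side -83 [[-45.33333333333333, -82.0, 75.86427933894822], [-114.0, -83.0, 100.64561371993517]] rot 0.8 sep 68.7 mid [-79.7 -82.5]
```

It stays down as the fingers rise. Lift clear and measure again.

Call:
carry_out:
  offset:
    - [0,0,0.004]
    - [0,0,0.01]
    - [0,0,0.018]
    - [0,0,0.035]
    - [0,0,0.06]
    - [0,0,0.09]
    - [0,0,0.12]
    - [0,0,0.13]
  turn: [0,0,0,0,0,0,0,0]

```text
time: 38.88
eef_pos: [436.7, -252.6, 134.1]
eef_rot: [0.004, 0.023, 1.0, -0.003]
contact_force: [0.6, -1.7, 0.5]
finger_gap: 27.8
finger_force: 0.0
```

Call:
carry_out:
  offset:
    - [-0.01,0.035,0]
    - [-0.02,0.07,0]
    - [-0.03,0.105,0]
    - [-0.03,0.14,0]
    - [-0.03,0.175,0]
    - [-0.03,0.21,0]
    - [-0.03,0.245,0]
    - [-0.03,0.28,0]
  turn: [0,0,0,0,0,0,0,0]

```text
time: 39.55
eef_pos: [403.8, 30.7, 127.7]
eef_rot: [0.0, 0.024, 1.0, 0.0]
contact_force: [-0.2, -1.2, -0.3]
finger_gap: 27.9
finger_force: 0.0
```

Call:
carry_out:
  offset:
    - [-0.01,0.035,0]
    - [-0.02,0.07,0]
    - [-0.03,0.105,0]
    - [-0.03,0.14,0]
    - [-0.03,0.175,0]
    - [-0.03,0.21,0]
    - [-0.03,0.245,0]
    - [-0.03,0.28,0]
  turn: [0,0,0,0,0,0,0,0]

```text
time: 40.22
eef_pos: [373.7, 310.8, 127.6]
eef_rot: [-0.0, 0.023, 1.0, -0.0]
contact_force: [1.1, -0.7, 0.1]
finger_gap: 28.3
finger_force: 0.0
```

```bash
cat > n.py <<'E'
from m import *
np.set_printoptions(precision=1,suppress=True)
d,t=pickle.load(open("end.pkl","rb"))
# match each twin's patch against the new one by rotation+shift (same tray frame, same shape)
for n,im in(("top",t),("side",d)):
  g=rt(im).astype(np.float32)
  for nm,py,src in(("narrow",84,83),("large",0,-83),("round",-84,83)):
    r=lambda px,mx,my:g[int((170-px-mx)*S):int((170-px+mx)*S),int((130-py-my)*S):int((130-py+my)*S)]
    T=r(src,70,31);best=None
    for a in np.arange(-8,8.1,.5):
      M=cv2.getRotationMatrix2D((T.shape[1]/2,T.shape[0]/2),a,1);Tr=cv2.warpAffine(T,M,T.shape[::-1],borderMode=cv2.BORDER_REPLICATE)[15:-15,15:-15]
      I=r(-src,81,45)
      f=cv2.matchTemplate(I,Tr,cv2.TM_CCOEFF_NORMED);_,v,_,l=cv2.minMaxLoc(f)
      dx=-(l[1]+Tr.shape[0]/2-I.shape[0]/2)/S;dy=-(l[0]+Tr.shape[1]/2-I.shape[1]/2)/S
      if best is None or v>best[0]: best=(v,a,dx,dy)
    print(n,nm,"score %.2f rot %.1f dx %.1f dy %.1f (rel. to twin)"%best)
E
python3 m.py; python3 n.py
```

```text
top 83 [[115.66666666666667, -81.0, 28.950333585343078], [50.0, -81.0, 29.314025714136818]] rot 0.0 sep 65.7 mid [ 82.8 -81. ]
top -83 [[-50.66666666666667, -84.66666666666667, 29.106621228728866], [-116.66666666666667, -85.0, 28.236772687505766]] rot 0.3 sep 66.0 mid [-83.7 -84.8]
side 83 [[117.0, -84.0, 94.55945708505463], [51.33333333333333, -83.0, 88.58369870176884]] rot -0.9 sep 65.7 mid [ 84.2 -83.5]
side -83 [[-48.66666666666667, -87.0, 96.95762206094003], [-114.66666666666667, -86.66666666666667, 90.45369960680988]] rot -0.3 sep 66.0 mid [-81.7 -86.8]
top narrow score 0.98 rot -1.5 dx 5.0 dy 2.3 (rel. to twin)
top large score 0.96 rot -2.5 dx 0.7 dy 1.0 (rel. to twin)
top round score 0.96 rot 0.5 dx 0.3 dy -3.7 (rel. to twin)
side narrow score 0.93 rot -1.0 dx 4.0 dy 2.3 (rel. to twin)
side large score 0.95 rot -2.0 dx 1.7 dy 1.0 (rel. to twin)
side round score 0.89 rot 1.0 dx -0.3 dy -3.3 (rel. to twin)
```

All three match their twins within about 2.5° and 5 mm, so I'm handing in.

```bash
python3 -c "
from rig import hand_in
print(hand_in())"
```

```text
the job is handed in; nothing more can be done
None
```

I laid all three loose pairs in the empty pockets of their twins' columns, lenses up and brow to the same side, each within about 2.5° and 5 mm of its twin's lie; the round pair had turned about 12° when first released, so I re-gripped and straightened it before handing in at about 40 s.

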